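# Lay out the wheel-care kit on its outlines

## Robot

A 6-joint arm with a two-finger parallel gripper is mounted at the origin on the work surface. World frame = base frame: x ahead of the robot, y to its left, z up, the work surface at z = 0. Lengths are in m, angles in degrees, forces in N, time in s.
With the tool pointing down it reaches from about 0.4 to 0.825 m from the base axis. Payload 7 kg.
Tool frame: the origin (TCP) lies on the centre line of the jaws, within the pads' length; the fingertips stand r.tip_reach ahead of it and the grasp point (between the pads) is the TCP (r.tip_reach is the distance from the TCP to the fingertips, in m); z points along the fingers, y is the line along which they close (so a half turn about z gives the same grasp; the last joint's range is limited). The gripper opens to 88 mm and grips with 3 to 60 N. Pads are 19 mm wide; open, the fingers measure 130 mm over their backs; the gripper's body (78 mm by 193 mm) begins 47 mm behind the grasp point.
Start: joints at [80.449, 20.546, 0.682, 0, -70.136, -16.507], TCP at [0.297, 0.606, 0.246] pointing down, gripper open.
Joint ranges: [-176.03, 176.03], [-82.01, 121.73], [-58.28, 71.71], [-173.87, 95.51], [-174.79, -0.11], [-173.66, 173.66]. Speed limits (degrees/s): [136.94, 136.94, 172.46, 180, 180, 180].

## Interface

Orientations are given as [roll, pitch, yaw] about the fixed x, y, z axes, in that order (R = Rz(yaw) Ry(pitch) Rx(roll)).
In Python, from plant import sensors, cams, r gives the robot as it stands.
- The arm moves only by the tool drive_tool, never from a script. Its argument "rows" is a list of rows, each an object of numbers: "fingers": the gripper's target within -1 to 1 (fully open at 1, half-way at 0, shut at -1); "x", "y", "z": the shift along the tool's x, y, z in m; "spin": the turn about the tool's z in rad. A call has 1 to 10 rows; each row is the pose to reach, as a shift and turn from the pose commanded when the call began, along the tool's axes at that moment; what a row does not reach only later rows make up. A row lasts 1/8 s, in which the tool goes at most 62.5 mm and 10.7 degrees, less where a joint would pass 70% of its speed; a pose out of reach is approached as far as the arm can. A call with a gripper value outside its range is refused whole. The fingers move at their own pace and stop on an object; "newtons" is the grip in N (left out, the last holds). Time passes only in rows, so rows that repeat a pose let the fingers close. It gives the time, the measured TCP pose, the force, the opening and the grip force at its end, in the units of the state.
- sensors.get_state(): the state, without advancing time (a new reading comes with each control period).
- cams.capture(name): name is "scene" or "top" or "wrist"; returns a dict with "pixels" (384x512x3 uint8, red, green, blue), "intrinsics" (3x3 intrinsics, pixels), "eye" and "orientation" of the camera in the world; the wrist camera has in their place "T_tool_cam" (4x4, takes a point from camera to tool coordinates, whose origin is the TCP and whose axes are the flange's). Camera axes: x right, y up, looking along -z (the intrinsics and any distortion apply to the point x, -y, -z); pixel columns grow to the right and rows downward; lengths in m; the calibration is good to about 2 mm. A picture is of the moment at which its call begins: read the wrist's pose just before it. There is no depth.
- r.close_job(): hands the job in; it is judged then, once.
The state is a dict: "time_s": time; "joints": joint angles; "qd": joint speeds; "joint_torque": joint torques, N m; "tcp_pos": TCP position; "eef_rot": TCP orientation; "contact_force": force on the tool from outside, world axes, zero at the start; "moment": the same for the moment, N m; "gripper_width": finger opening in m; "gripper_force": force on a finger pad.
Only numpy, scipy, OpenCV 4.12 (cv2) and the standard library are available. Lean on these libraries where they do the work, as an engineer would, in place of code of your own. Each camera call takes 0.05 s, during which the arm holds its last target. There are 200 camera calls.

## Task

Get the wheel-care kit ready for the car: lift the red tyre gauge, the steel socket, the white spray bottle and the blue wheel brush off the railed shelf and set each down gently, without dropping it, on the bench pad whose outline matches it in colour and shape. Each must rest centred inside its outline, the gauge and the brush lying lengthwise along theirs (either way round), the socket and bottle upright, the gauge dial up and the brush on its bristles. Leave the amber jar and the yellow tin where they are.

Things in the scene. Friction and masses are not known exactly. Their poses are not given: they have to be found in the camera images.
- gauge_center (a point): Red plastic tyre gauge lying flat, dial up: 84 mm long (x), 36 wide (y), 28 high; the last 18 mm at +x is a brass chuck 20 mm thick. Point: its centre, 14 mm above its underside; z up. 0.08-0.17 kg. Stands in a random one of 4 places 170 mm apart, in a row along y on a fixed low shelf (board top 70 mm above the bench, 150 mm deep), its length across the shelf (x away from the robot) within 0.45 rad.
- socket_center (a point): Stainless steel lug wrench socket, a plain cylinder standing on end, dark top and band: 32 mm diameter, 66 mm high. Point: its centre, 33 mm above its underside; z up. 0.2-0.42 kg. In the same shelf row. The shelf has a retaining rail along its front edge (robot's side), top 105 mm above the bench, about 70 mm in front of the row of things, and a lip 12 mm high at the back.
- spray_center (a point): Closed white spray bottle standing upright: round body 44 mm diameter, straight up to 66 mm, then a round white cap 25 mm in diameter; 96 mm high in all, green band near the foot. Point: its centre, 48 mm above its underside (18 mm below the shoulder); z up. 0.1-0.2 kg. In the same shelf row.
- brush_center (a point): Blue plastic wheel brush, a stubby block standing on stiff black bristles (rigid, 90 x 40 mm, lowest 16 mm): 96 mm long (x), 46 wide (y), 50 high. Point: its centre, 25 mm above its underside; x along its length, z up. Grip the blue block across its width. 0.11-0.23 kg. In the same shelf row, its length across the shelf (x away from the robot) within 0.45 rad.
- pad_red: The gauge's place: black rubber pad 108 x 60 mm, 4 mm thick, with a filled red oblong outline 98 x 50 mm on top. Fixed on the bench in a random one of five places 150 mm apart, in a row on the robot's side of the shelf. Origin: centre of its underside; x along its length, within 0.5 rad of straight away from the robot.
- pad_grey: The socket's place: round black rubber pad 58 mm in diameter, 4 mm thick, with a grey disc 46 mm in diameter on top. Fixed on the bench in a random one of five places 150 mm apart, in a row on the robot's side of the shelf. Origin: centre of its underside; z up.
- pad_white: The spray bottle's place: round black rubber pad 70 mm in diameter, 4 mm thick, with a white disc 58 mm in diameter on top. Fixed on the bench in a random one of five places 150 mm apart, in a row on the robot's side of the shelf. Origin: centre of its underside; z up.
- pad_blue: The brush's place: black rubber pad 120 x 70 mm, 4 mm thick, with a filled blue oblong outline 110 x 60 mm on top. Fixed on the bench in a random one of five places 150 mm apart, in a row on the robot's side of the shelf. Origin: centre of its underside; x along its length, within 0.5 rad of straight away from the robot.
- jar: Bystander, not to be moved: small amber glass jar with a black lid, 56 mm diameter, 60 mm high, loose on the bench in the fifth place of the row of pads. Origin: centre of its underside, z up.
- tin: Bystander, not to be moved: flat round yellow polish tin with a brass lid, 66 mm diameter, 28 mm high, loose at the left (+y) end of the shelf. Origin: centre of its underside, z up.
There are look-alikes about, which are no part of the job. There is more than one size of the part that bears brush_center; the job needs the middle-sized.

How it is judged:
By the outcome, as a careful person would: the job done as asked, in the order asked, and still so for the second after the job is handed in, with the robot touching nothing.
It also fails if it takes over 109 s, if anything falls off the work surface, if the arm or the gripper's body presses on something with over 40 N, if the wrist force passes 120 N, or if a joint passes its speed limit or range.

## Working session

There is one attempt and no reset: what is moved stays moved. The work goes in short steps, Python scripts to look and compute and a tool call to move; the robot and the scene stay as the last step left them, time stands still between calls to the robot, and variables do not carry over. Pictures are saved under pics/ and viewed, at most 14 in all, crops included, and the job is handed in when it is done.

Besides the shell and the picture viewer there is one more tool, called in YAML: its name, and indented under it one key for each argument. drive_tool: Moves the arm, as the interface text tells. Its arguments: {"type":"object","properties":{"rows":{"type":"array"},"newtons":{"type":"number"}},"required":["rows"]}

```bash
mkdir -p pics; ls; python3 - <<'E'
from plant import sensors,cams,r
import cv2,numpy as np
print(sensors.get_state(), r.tip_reach)
for n in ("scene","top","wrist"):
    c=cams.capture(n); cv2.imwrite(f"pics/{n}0.png",c["pixels"][:,:,::-1])
    print(n,{k:(v if not hasattr(v,'round') else np.round(v,4).tolist()) for k,v in c.items() if k!="pixels"})
E
```

```text
pics
{'time_s': 0.0, 'joints': array([ 8.04481319e+01,  2.05921020e+01,  6.36743268e-01, -1.80996500e-02,
       -7.01341371e+01, -1.65092578e+01]), 'qd': array([ 0.03127084, -0.01650784, -0.02689471,  0.021285  , -0.09447571,
        0.01636956]), 'joint_torque': array([ 2.79076034e-03, -5.82726574e+01,  2.93047732e+01,  6.99658647e+00,
        6.97416253e-03, -1.46059956e-04]), 'tcp_pos': array([0.29636153, 0.60599705, 0.24464403]), 'eef_rot': array([ 1.79909358e+02, -9.12074010e-03, -2.60672826e+01]), 'contact_force': array([-1.03800146,  0.47061559,  0.30475659]), 'moment': array([-0.00010874,  0.02979385,  0.0311446 ]), 'gripper_force': 0.0, 'gripper_width': 0.08775095717967725} 0.019
scene {'intrinsics': [[400.2041, 0.0, 258.0899], [0.0, 400.2041, 195.2175], [0.0, 0.0, 1.0]], 'eye': [1.2565, -0.1437, 0.7988], 'orientation': [43.6242, -1.0412, 75.9681]}
top {'intrinsics': [[381.018, 0.0, 254.4206], [0.0, 381.018, 192.2017], [0.0, 0.0, 1.0]], 'eye': [0.3808, 0.023, 1.17], 'orientation': [12.9329, 0.2585, -88.1268]}
wrist {'intrinsics': [[284.2772, 0.0, 259.9999], [0.0, 284.2772, 188.2296], [0.0, 0.0, 1.0]], 'T_tool_cam': [[-0.0004, 0.9601, 0.2795, 0.0754], [1.0, 0.0002, 0.0005, 0.0002], [0.0004, 0.2795, -0.9601, -0.1387], [0.0, 0.0, 0.0, 1.0]]}
```

View pics/top0.png

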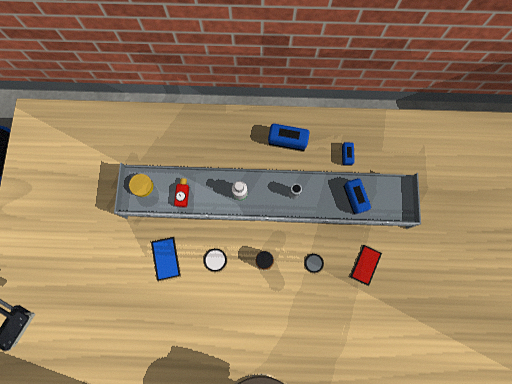

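View pics/scene0.png

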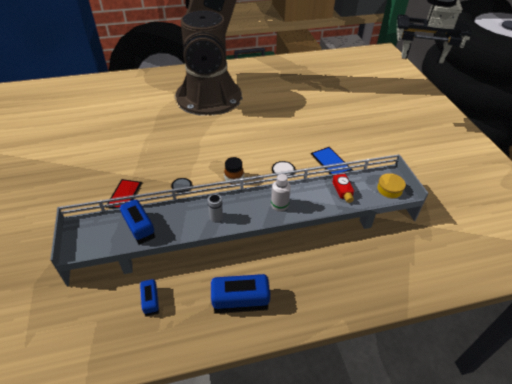

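```bash
cat > h.py <<'E'
import numpy as np,cv2
from scipy.spatial.transform import Rotation as Ro
from plant import sensors,cams,r
def rot(rpy): return Ro.from_euler('xyz',rpy,degrees=True).as_matrix()
def shot(name,save=None):
    s=sensors.get_state(); c=cams.capture(name)
    if name=="wrist":
        T=np.eye(4);T[:3,:3]=rot(s["eef_rot"]);T[:3,3]=s["tcp_pos"];T=T@c["T_tool_cam"]
        R,e=T[:3,:3],T[:3,3]
    else: R,e=rot(c["orientation"]),np.array(c["eye"])
    if save: cv2.imwrite(f"pics/{save}.png",c["pixels"][:,:,::-1])
    return c["pixels"],np.array(c["intrinsics"]),R,e
def ray(uv,z,K,R,e):
    uv=np.atleast_2d(uv).astype(float)
    d=np.c_[(uv[:,0]-K[0,2])/K[0,0],-(uv[:,1]-K[1,2])/K[1,1],-np.ones(len(uv))]@R.T
    return e+d*((z-e[2])/d[:,2])[:,None]
def proj(P,K,R,e):
    p=(np.atleast_2d(P)-e)@R; return np.c_[K[0,2]+K[0,0]*p[:,0]/-p[:,2],K[1,2]-K[1,1]*p[:,1]/-p[:,2]]
def goto(x,y,z,yaw):
    "shift and spin in tool axes from the measured pose"
    s=sensors.get_state(); R=rot(s["eef_rot"]); d=R.T@(np.array([x,y,z])-s["tcp_pos"])
    sp=-(((yaw-s["eef_rot"][2])+90)%180-90)
    print("shift",d.round(4),"spin rad",round(float(np.radians(sp)),4),"now",s["tcp_pos"].round(4),s["eef_rot"].round(2),round(s["time_s"],2))
E
python3 - <<'E'
from h import *
im,K,R,e=shot("top")
for n,u,z in [("gauge",(181,195),.098),("socket",(297,188),.136),("bottle",(240,188),.166),("brush",(357,196),.12),("tin",(141,184),.098),
 ("pblue",(165,258),.004),("pwhite",(215,260),.004),("jar",(264,260),.06),("pgrey",(314,263),.004),("pred",(366,265),.004),("railL",(119,214),.105),("railR",(418,224),.105)]:
    print(n,ray(u,z,K,R,e).round(3))
goto(.50,.24,.30,0)
E
```

```text
gauge [[0.612 0.247 0.098]]
socket [[ 0.634 -0.083  0.136]]
bottle [[0.622 0.075 0.166]]
brush [[ 0.62  -0.254  0.12 ]]
tin [[0.641 0.366 0.098]]
pblue [[0.436 0.301 0.004]]
pwhite [[0.435 0.149 0.004]]
jar [[0.437 0.002 0.06 ]]
pgrey [[ 0.435 -0.149  0.004]]
pred [[ 0.435 -0.305  0.004]]
railL [[0.55  0.418 0.105]]
railR [[ 0.548 -0.426  0.105]]
shift [ 0.3438  0.2395 -0.0547] spin rad -0.4548 now [0.2964 0.6061 0.245 ] [ 1.7994e+02 -1.0000e-02 -2.6060e+01] 0.2
```

drive_tool:
  rows:
    - {"x": 0.05,"y": 0.04,"z": -0.05,"spin": -0.15}
    - {"x": 0.1,"y": 0.08,"z": -0.055,"spin": -0.3}
    - {"x": 0.15,"y": 0.12,"z": -0.055,"spin": -0.4548}
    - {"x": 0.2,"y": 0.16,"z": -0.055,"spin": -0.4548}
    - {"x": 0.25,"y": 0.19,"z": -0.055,"spin": -0.4548}
    - {"x": 0.29,"y": 0.22,"z": -0.055,"spin": -0.4548}
    - {"x": 0.325,"y": 0.245,"z": -0.055,"spin": -0.4548}
    - {"x": 0.325,"y": 0.245,"z": -0.055,"spin": -0.4548}
    - {"x": 0.325,"y": 0.245,"z": -0.055,"spin": -0.4548}
    - {"x": 0.325,"y": 0.245,"z": -0.055,"spin": -0.4548}
  newtons: 20

```text
invalid input
```

```bash
python3 - <<'E'
from h import *
s=shot("wrist","w1"); np.savez("w1.npz",*s)
goto(.47,-.20,.30,0)
E
```

```text
shift [ 0.5101  0.648  -0.0543] spin rad -0.4548 now [0.2964 0.6062 0.2451] [179.96  -0.   -26.06] 0.25
```

View pics/w1.png

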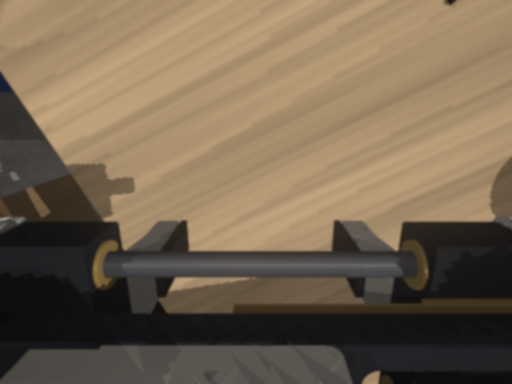

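The arm has not moved: the call was refused, perhaps because the rows lack "fingers". The picture shows bare bench with the gripper filling the rows below about 220, so only the upper half of the wrist view is usable.

drive_tool:
  rows:
    - {"fingers": 1,"x": 0.05,"y": 0.04,"z": -0.05,"spin": -0.15}
    - {"fingers": 1,"x": 0.1,"y": 0.08,"z": -0.055,"spin": -0.3}
    - {"fingers": 1,"x": 0.15,"y": 0.12,"z": -0.055,"spin": -0.4548}
    - {"fingers": 1,"x": 0.2,"y": 0.16,"z": -0.055,"spin": -0.4548}
    - {"fingers": 1,"x": 0.25,"y": 0.19,"z": -0.055,"spin": -0.4548}
    - {"fingers": 1,"x": 0.27,"y": 0.24,"z": -0.055,"spin": -0.4548}
    - {"fingers": 1,"x": 0.27,"y": 0.28,"z": -0.055,"spin": -0.4548}
    - {"fingers": 1,"x": 0.27,"y": 0.28,"z": -0.055,"spin": -0.4548}
    - {"fingers": 1,"x": 0.27,"y": 0.28,"z": -0.055,"spin": -0.4548}
    - {"fingers": 1,"x": 0.27,"y": 0.28,"z": -0.055,"spin": -0.4548}
  newtons: 20

```text
time_s: 1.5
tcp_pos: [0.4163, 0.237, 0.3004]
eef_rot: [180.0, 0.0, 0.0]
contact_force: [0.5, 0.8, -0.7]
gripper_width: 0.0876
gripper_force: 0.0
```

```bash
python3 - <<'E'
from h import *
s=shot("wrist","w1b"); np.savez("w1.npz",*s)
goto(.42,-.20,.30,0)
E
```

```text
shift [0.0035 0.437  0.0005] spin rad 0.0008 now [0.4162 0.237  0.3003] [1.7997e+02 2.0000e-02 5.0000e-02] 1.55
```

View pics/w1b.png

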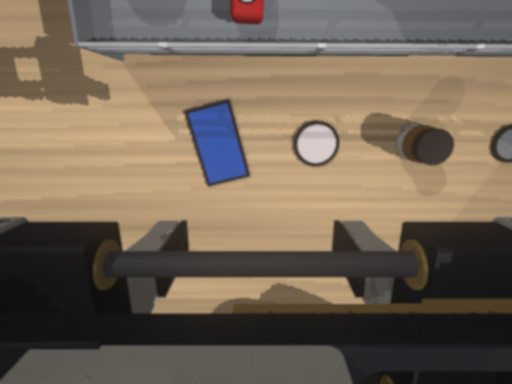

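The left half of the pad row is in view: blue pad at about (217,142), white at (316,143), jar at (428,145), with the gauge's tail at (247,10).

drive_tool:
  rows:
    - {"fingers": 1,"y": 0.06}
    - {"fingers": 1,"y": 0.12}
    - {"fingers": 1,"y": 0.18}
    - {"fingers": 1,"y": 0.24}
    - {"fingers": 1,"y": 0.3}
    - {"fingers": 1,"y": 0.36}
    - {"fingers": 1,"y": 0.42}
    - {"fingers": 1,"y": 0.437}
    - {"fingers": 1,"y": 0.437}
    - {"fingers": 1,"y": 0.437}

```text
invalid input
```

```bash
python3 - <<'E'
from h import *
s=shot("wrist","w2"); np.savez("w2.npz",*s)
E
```

drive_tool:
  rows:
    - {"fingers": 1,"x": 0.05}
    - {"fingers": 1,"x": 0.1}
    - {"fingers": 1,"x": 0.13}
    - {"fingers": 1,"x": 0.13}
    - {"fingers": 1,"x": 0.13}
    - {"fingers": 1,"x": 0.13}

```text
invalid input
```

```bash
python3 - <<'E'
from h import *
s=shot("wrist","w3"); np.savez("w3.npz",*s)
a=cv2.imread("pics/w2.png")[:225];b=cv2.imread("pics/w3.png")[:225]
cv2.imwrite("pics/w23.png",np.vstack([a,b]))
E
```

drive_tool:
  rows:
    - {"fingers": 1,"y": -0.06}
    - {"fingers": 1,"y": -0.12}
    - {"fingers": 1,"y": -0.18}
    - {"fingers": 1,"y": -0.24}
    - {"fingers": 1,"y": -0.3}
    - {"fingers": 1,"y": -0.35}
    - {"fingers": 1,"y": -0.38}
    - {"fingers": 1,"y": -0.38}
    - {"fingers": 1,"y": -0.38}
    - {"fingers": 1,"y": -0.38}

```text
invalid input
```

```bash
python3 - <<'E'
from h import *
s=shot("wrist","w4"); np.savez("w4.npz",*s)
a=cv2.imread("pics/w4.png")[:225];b=cv2.imread("pics/w23.png")
cv2.imwrite("pics/w234.png",cv2.resize(np.vstack([b[:0],b,a])[:600],None,fx=.88,fy=.88))
E
```

```text
(no output)
```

View pics/w234.png

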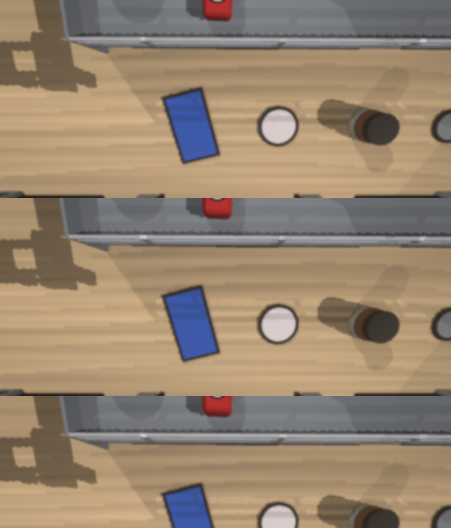

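All three moves were refused because rows need every field, so this picture only shows the first view three times over. I'll send full rows.

drive_tool:
  rows:
    - {"fingers": 1,"x": 0,"y": 0.06,"z": 0,"spin": 0}
    - {"fingers": 1,"x": 0,"y": 0.12,"z": 0,"spin": 0}
    - {"fingers": 1,"x": 0,"y": 0.18,"z": 0,"spin": 0}
    - {"fingers": 1,"x": 0,"y": 0.24,"z": 0,"spin": 0}
    - {"fingers": 1,"x": 0,"y": 0.3,"z": 0,"spin": 0}
    - {"fingers": 1,"x": 0,"y": 0.36,"z": 0,"spin": 0}
    - {"fingers": 1,"x": 0,"y": 0.42,"z": 0,"spin": 0}
    - {"fingers": 1,"x": 0,"y": 0.437,"z": 0,"spin": 0}
    - {"fingers": 1,"x": 0,"y": 0.437,"z": 0,"spin": 0}
    - {"fingers": 1,"x": 0,"y": 0.437,"z": 0,"spin": 0}

```text
time_s: 2.95
tcp_pos: [0.4162, -0.2003, 0.3004]
eef_rot: [-180.0, 0.0, 0.0]
contact_force: [-0.1, 0.2, -0.1]
gripper_width: 0.0875
gripper_force: 0.0
```

```bash
python3 - <<'E'
from h import *
s=shot("wrist","w2"); np.savez("w2.npz",*s)
E
```

drive_tool:
  rows:
    - {"fingers": 1,"x": 0.05,"y": 0,"z": 0,"spin": 0}
    - {"fingers": 1,"x": 0.1,"y": 0,"z": 0,"spin": 0}
    - {"fingers": 1,"x": 0.13,"y": 0,"z": 0,"spin": 0}
    - {"fingers": 1,"x": 0.13,"y": 0,"z": 0,"spin": 0}
    - {"fingers": 1,"x": 0.13,"y": 0,"z": 0,"spin": 0}
    - {"fingers": 1,"x": 0.13,"y": 0,"z": 0,"spin": 0}

```text
time_s: 3.75
tcp_pos: [0.5455, -0.2003, 0.3011]
eef_rot: [180.0, -0.0, 0.0]
contact_force: [0.7, -0.2, 0.4]
gripper_width: 0.0879
gripper_force: 0.0
```

```bash
python3 - <<'E'
from h import *
s=shot("wrist","w3"); np.savez("w3.npz",*s)
a=cv2.imread("pics/w2.png")[:200];b=cv2.imread("pics/w3.png")[:225]
cv2.imwrite("pics/w23.png",np.vstack([a,b]))
E
```

drive_tool:
  rows:
    - {"fingers": 1,"x": 0,"y": -0.06,"z": 0,"spin": 0}
    - {"fingers": 1,"x": 0,"y": -0.12,"z": 0,"spin": 0}
    - {"fingers": 1,"x": 0,"y": -0.18,"z": 0,"spin": 0}
    - {"fingers": 1,"x": 0,"y": -0.24,"z": 0,"spin": 0}
    - {"fingers": 1,"x": 0,"y": -0.3,"z": 0,"spin": 0}
    - {"fingers": 1,"x": 0,"y": -0.35,"z": 0,"spin": 0}
    - {"fingers": 1,"x": 0,"y": -0.38,"z": 0,"spin": 0}
    - {"fingers": 1,"x": 0,"y": -0.38,"z": 0,"spin": 0}
    - {"fingers": 1,"x": 0,"y": -0.38,"z": 0,"spin": 0}
    - {"fingers": 1,"x": 0,"y": -0.38,"z": 0,"spin": 0}

```text
time_s: 5.05
tcp_pos: [0.546, 0.1782, 0.3009]
eef_rot: [-180.0, -0.0, -0.1]
contact_force: [0.2, 0.6, 1.0]
gripper_width: 0.0873
gripper_force: 0.0
```

```bash
python3 - <<'E'
from h import *
s=shot("wrist","w4"); np.savez("w4.npz",*s)
a=cv2.imread("pics/w4.png")[:170];b=cv2.imread("pics/w23.png")
cv2.imwrite("pics/w234c.png",np.vstack([b,a]))
E
```

```text
(no output)
```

View pics/w234c.png

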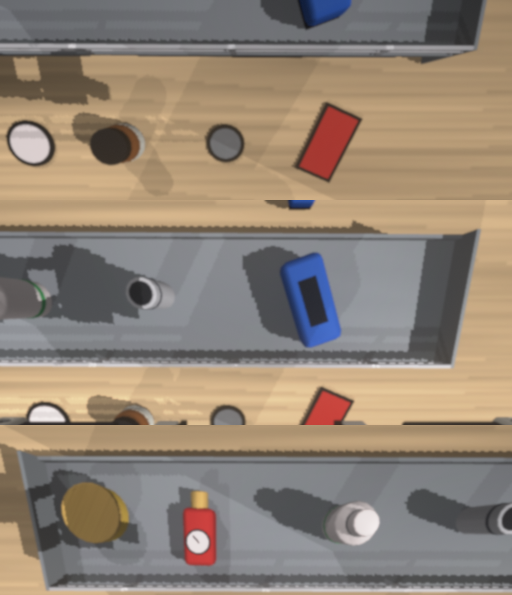

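The pictures show: grey pad (225,143) and red pad (328,142) in w2; socket top (143,93) and brush (311,100) in w3; tin, gauge (200,110) and bottle (353,98) in w4. I'll fit silhouettes to get poses.

```bash
cat > fit.py <<'E'
from h import *
from scipy.optimize import minimize
def box(x0,x1,y0,y1,z0,z1): return np.array([[x,y,z] for x in(x0,x1) for y in(y0,y1) for z in(z0,z1)])
def cyl(d,z0,z1):
    a=np.linspace(0,2*np.pi,40); return np.array([[d/2*np.cos(t),d/2*np.sin(t),z] for t in a for z in(z0,z1)])
MODELS={"pred":[box(-.049,.049,-.025,.025,.004,.0041)],"pblue":[box(-.055,.055,-.03,.03,.004,.0041)],
 "pwhite":[cyl(.058,.004,.0041)],"pgrey":[cyl(.046,.004,.0041)],
 "gauge":[box(-.042,.024,-.018,.018,.07,.098)],"brush":[box(-.048,.048,-.023,.023,.086,.12)],
 "bottle":[cyl(.044,.07,.136),cyl(.025,.136,.166)],"sockettop":[cyl(.026,.136,.1361)]}
def mask(im,kind,seed,lim=225):
    a=im.astype(int);R,G,B=a[...,0],a[...,1],a[...,2];mn,mx=a.min(2),a.max(2)
    m={"red":(R>1.8*G)&(R>1.8*B)&(R>50),"blue":(B>1.6*R)&(B>1.25*G)&(B>50),"white":(mn>120)&(mx-mn<35),"dark":mx<70,"grey":(mx-mn<22)&(mx>75)}[kind].astype(np.uint8)
    m[lim:]=0
    n,l,st,c=cv2.connectedComponentsWithStats(m,connectivity=4)
    k=min((i for i in range(1,n) if st[i,4]>60),key=lambda i:np.hypot(*(c[i]-seed)))
    o=(l==k).astype(np.uint8);cs,_=cv2.findContours(o,cv2.RETR_EXTERNAL,cv2.CHAIN_APPROX_NONE)
    cv2.drawContours(o,cs,-1,1,-1);return o
S=8
def render(model,p,K,R,e,shape):
    o=np.zeros(shape,np.uint8);c,s=np.cos(p[2]),np.sin(p[2])
    for P in model:
        W=np.c_[c*P[:,0]-s*P[:,1]+p[0],s*P[:,0]+c*P[:,1]+p[1],P[:,2]]
        h=cv2.convexHull(((proj(W,K,R,e)+.5)*4).astype(np.float32))
        cv2.fillConvexPoly(o,(h*16).round().astype(np.int32),1,shift=4)
    return o
def fit(name,kind,seed,p0,shotdata,lim=225,dz=0):
    im,K,R,e=shotdata;m=mask(im,kind,seed,lim);M=cv2.resize(m,None,fx=4,fy=4,interpolation=cv2.INTER_LINEAR if 0 else cv2.INTER_NEAREST)
    mod=[P+[0,0,dz] for P in MODELS[name]]
    f=lambda q:1-(lambda a:(a&M).sum()/max((a|M).sum(),1))(render(mod,[q[0]/100,q[1]/100,q[2]/10],K,R,e,M.shape))
    best=None;x=np.array([p0[0]*100,p0[1]*100,p0[2]*10])
    for st in (1.,.3):
        b=minimize(f,x,method="Nelder-Mead",options=dict(initial_simplex=np.vstack([x,x+[st,0,0],x+[0,st,0],x+[0,0,2*st]]),xatol=.003,fatol=1e-4,maxiter=150));x=b.x
    ys,xs=np.nonzero(m);print(name,"x %.4f y %.4f yaw %.1f deg"%(x[0]/100,x[1]/100,np.degrees(x[2]/10)),"IoU %.3f"%(1-b.fun),"px",xs.min(),xs.max(),ys.min(),ys.max());return x
E
cat > run1.py <<'E'
from fit import *
L=lambda n:[np.load(n+".npz")[f"arr_{i}"] for i in range(4)]
w1,w2,w3,w4=map(L,("w1","w2","w3","w4"))
fit("pblue","blue",(217,142),(.436,.301,.1),w1)
fit("pwhite","white",(316,143),(.436,.15,0),w1)
fit("pgrey","grey",(225,143),(.436,-.15,0),w2)
fit("pred","red",(328,142),(.436,-.305,-.4),w2)
fit("gauge","red",(200,110),(.612,.247,0),w4,200)
fit("bottle","white",(353,98),(.62,.075,0),w4,200)
fit("brush","blue",(311,100),(.62,-.254,.3),w3,200)
fit("sockettop","dark",(143,93),(.63,-.083,0),w3,200)
E
time python3 run1.py
```

```text
pblue x 0.4348 y 0.3020 yaw 13.8 deg IoU 0.960 px 188 245 103 182
pwhite x 0.4359 y 0.1515 yaw 8.0 deg IoU 0.969 px 297 335 124 162
pgrey x 0.4362 y -0.1466 yaw 0.7 deg IoU 0.952 px 210 240 128 158
pred x 0.4365 y -0.3034 yaw -23.7 deg IoU 0.939 px 299 357 106 178
gauge x 0.6223 y 0.2491 yaw -2.5 deg IoU 0.615 px 183 215 83 139
bottle x 0.6465 y 0.0588 yaw 5.4 deg IoU 0.068 px 78 511 39 150
brush x 0.6241 y -0.2560 yaw 19.8 deg IoU 0.886 px 281 340 53 146
sockettop x 0.6318 y -0.0773 yaw 9.2 deg IoU 0.704 px 129 150 82 104
real	0m3.321s
user	0m3.791s
sys	0m0.107s
```

```bash
cat > run2.py <<'E'
from fit import *
import fit as F
F.MODELS["sockettop"]=[cyl(.0235,.136,.1361)]
L=lambda n:[np.load(n+".npz")[f"arr_{i}"] for i in range(4)]
w3,w4=map(L,("w3","w4"))
print(w4[0][98,340:370:5].tolist(), w4[0][98,325:340:5].tolist(),w4[0][130,353].tolist())
for x0 in (.60,.612,.63): fit("gauge","red",(200,110),(x0,.24,0.02),w4,200)
for x0 in (.60,.62): fit("sockettop","dark",(143,93),(x0,-.08,0),w3,200)
m=mask(w4[0],"red",(200,110));print(ray([[183,140],[215,140]],.098,*w4[1:]),ray([[183,83],[215,83]],.098,*w4[1:]))
print(ray([[143,93]],.136,*w3[1:]))
E
sed -i 's/(mn>120)&(mx-mn<35)/(mn>150)\&(mx-mn<40)/' fit.py
echo 'fit("bottle","white",(353,98),(.62,.075,0),w4,200)'>>run2.py
python3 run2.py
```

```text
[[153, 146, 146], [125, 119, 119], [117, 111, 111], [219, 209, 209], [233, 226, 225], [235, 229, 228]] [[88, 90, 86], [117, 111, 111], [139, 132, 132]] [128, 129, 133]
gauge x 0.6226 y 0.2500 yaw -2.5 deg IoU 0.614 px 183 215 83 139
gauge x 0.6222 y 0.2493 yaw -3.6 deg IoU 0.613 px 183 215 83 139
gauge x 0.6223 y 0.2494 yaw -3.2 deg IoU 0.613 px 183 215 83 139
sockettop x 0.6000 y -0.0800 yaw 0.0 deg IoU 0.000 px 129 150 82 104
sockettop x 0.6328 y -0.0780 yaw -8.2 deg IoU 0.857 px 129 150 82 104
[[0.58211446 0.27010263 0.098     ]
 [0.58206402 0.23191899 0.098     ]] [[0.64604637 0.2651802  0.098     ]
 [0.64599106 0.22900444 0.098     ]]
[[ 0.63314723 -0.0815373   0.136     ]]
bottle x 0.6277 y 0.0799 yaw 2.9 deg IoU 0.525 px 337 380 78 120
```

```bash
cat > run3.py <<'E'
from fit import *
L=lambda n:[np.load(n+".npz")[f"arr_{i}"] for i in range(4)]
w3,w4=map(L,("w3","w4"))
def ov(w,items):
    o=cv2.resize(w[0][:200,:,::-1],None,fx=4,fy=4)
    for n,p,k,sd in items:
        M=render(MODELS[n],p,*w[1:],(800,2048)); m=cv2.resize(mask(w[0],k,sd,200),None,fx=4,fy=4)[:800]
        print(n,M.sum(),m.sum())
        for q,c in((M,(0,255,0)),(m,(255,0,255))):
            cs,_=cv2.findContours(q,cv2.RETR_EXTERNAL,cv2.CHAIN_APPROX_NONE);cv2.drawContours(o,cs,-1,c,2)
    return o
a=ov(w4,[("gauge",(.6223,.249,-.05),"red",(200,110)),("bottle",(.6277,.0799,0),"white",(353,98))])[200:700,600:1600]
b=ov(w3,[("brush",(.6241,-.256,.345),"blue",(311,100)),("sockettop",(.6328,-.078,0),"dark",(143,93))])[200:700,450:1450]
cv2.imwrite("pics/ov.png",cv2.resize(np.vstack([a,b]),None,fx=.6,fy=.6))
E
python3 run3.py
```

```text
gauge 32626 19762
bottle 33074 17196
brush 68025 59921
sockettop 8813 6110
```

View pics/ov.png

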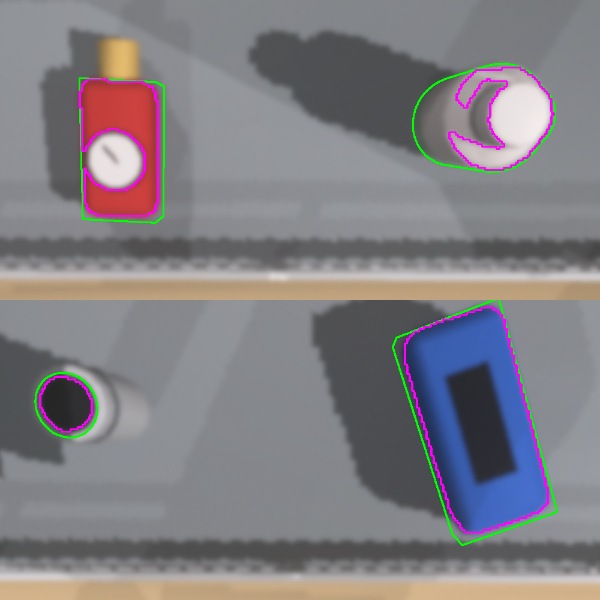

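The overlay shows the fits sit on the objects to within about 2 mm; the masks only shrink at shaded edges and the dial. I'm starting with the gauge.

drive_tool:
  rows:
    - {"fingers": 1,"x": 0.03,"y": -0.03,"z": 0.02,"spin": 0.044}
    - {"fingers": 1,"x": 0.06,"y": -0.055,"z": 0.05,"spin": 0.044}
    - {"fingers": 1,"x": 0.0775,"y": -0.0695,"z": 0.09,"spin": 0.044}
    - {"fingers": 1,"x": 0.0775,"y": -0.0695,"z": 0.13,"spin": 0.044}
    - {"fingers": 1,"x": 0.0775,"y": -0.0695,"z": 0.15,"spin": 0.044}
    - {"fingers": 1,"x": 0.0775,"y": -0.0695,"z": 0.15,"spin": 0.044}
    - {"fingers": 1,"x": 0.0775,"y": -0.0695,"z": 0.15,"spin": 0.044}
    - {"fingers": 1,"x": 0.0775,"y": -0.0695,"z": 0.15,"spin": 0.044}

```text
time_s: 6.1
tcp_pos: [0.6243, 0.2489, 0.1523]
eef_rot: [-179.9, -0.1, -2.5]
contact_force: [0.3, -0.4, -0.0]
gripper_width: 0.0874
gripper_force: 0.0
```

```bash
python3 - <<'E'
from h import *
goto(.6235,.2475,.092,-2.5)
E
```

```text
shift [-0.0008  0.0016  0.0603] spin rad -0.0006 now [0.6243 0.2489 0.1523] [-1.7991e+02 -1.2000e-01 -2.5300e+00] 6.1
```

drive_tool:
  rows:
    - {"fingers": 1,"x": -0.001,"y": 0.001,"z": 0.03,"spin": 0}
    - {"fingers": 1,"x": -0.001,"y": 0.001,"z": 0.05,"spin": 0}
    - {"fingers": 1,"x": -0.001,"y": 0.001,"z": 0.06,"spin": 0}
    - {"fingers": 1,"x": -0.001,"y": 0.001,"z": 0.06,"spin": 0}
    - {"fingers": -0.4,"x": -0.001,"y": 0.001,"z": 0.06,"spin": 0}
    - {"fingers": -0.4,"x": -0.001,"y": 0.001,"z": 0.06,"spin": 0}
    - {"fingers": -0.4,"x": -0.001,"y": 0.001,"z": 0.06,"spin": 0}
    - {"fingers": -0.4,"x": -0.001,"y": 0.001,"z": 0.06,"spin": 0}
    - {"fingers": -0.4,"x": -0.001,"y": 0.001,"z": 0.06,"spin": 0}
    - {"fingers": -0.4,"x": -0.001,"y": 0.001,"z": 0.06,"spin": 0}
  newtons: 15

```text
time_s: 7.35
tcp_pos: [0.6226, 0.2479, 0.0906]
eef_rot: [-180.0, -0.0, -2.5]
contact_force: [0.1, 0.4, 0.1]
gripper_width: 0.0361
gripper_force: 15.0
```

```bash
python3 - <<'E'
from h import *
goto(.4365,-.3034,.21,-23.7)
E
```

```text
shift [-0.1617  0.5589 -0.1195] spin rad 0.3697 now [0.6226 0.2479 0.0906] [-1.7999e+02 -1.0000e-02 -2.5200e+00] 7.35
```

drive_tool:
  rows:
    - {"fingers": -0.4,"x": 0,"y": 0,"z": -0.02,"spin": 0}
    - {"fingers": -0.4,"x": 0,"y": 0,"z": -0.06,"spin": 0}
    - {"fingers": -0.4,"x": 0,"y": 0,"z": -0.1,"spin": 0}
    - {"fingers": -0.4,"x": 0,"y": 0.02,"z": -0.125,"spin": 0}
    - {"fingers": -0.4,"x": -0.01,"y": 0.06,"z": -0.125,"spin": 0.05}
    - {"fingers": -0.4,"x": -0.03,"y": 0.11,"z": -0.125,"spin": 0.1}
    - {"fingers": -0.4,"x": -0.05,"y": 0.16,"z": -0.125,"spin": 0.15}
    - {"fingers": -0.4,"x": -0.07,"y": 0.21,"z": -0.125,"spin": 0.2}
    - {"fingers": -0.4,"x": -0.09,"y": 0.26,"z": -0.125,"spin": 0.25}
    - {"fingers": -0.4,"x": -0.11,"y": 0.31,"z": -0.125,"spin": 0.3}

```text
time_s: 8.6
tcp_pos: [0.4978, -0.0585, 0.2155]
eef_rot: [-180.0, 0.0, -19.8]
contact_force: [-0.1, -0.6, -0.4]
gripper_width: 0.036
gripper_force: 15.0
```

```bash
python3 - <<'E'
from h import *
print(sensors.get_state()["gripper_width"])
goto(.4365,-.3034,.21,-23.7)
E
```

```text
0.03601397275221127
shift [0.0252 0.2512 0.0055] spin rad 0.0683 now [ 0.4978 -0.0585  0.2155] [-1.800e+02  1.000e-02 -1.979e+01] 8.6
```

drive_tool:
  rows:
    - {"fingers": -0.4,"x": 0.005,"y": 0.05,"z": 0.0055,"spin": 0.03}
    - {"fingers": -0.4,"x": 0.01,"y": 0.1,"z": 0.0055,"spin": 0.068}
    - {"fingers": -0.4,"x": 0.015,"y": 0.15,"z": 0.0055,"spin": 0.068}
    - {"fingers": -0.4,"x": 0.02,"y": 0.2,"z": 0.0055,"spin": 0.068}
    - {"fingers": -0.4,"x": 0.025,"y": 0.24,"z": 0.03,"spin": 0.068}
    - {"fingers": -0.4,"x": 0.025,"y": 0.251,"z": 0.06,"spin": 0.068}
    - {"fingers": -0.4,"x": 0.025,"y": 0.251,"z": 0.09,"spin": 0.068}
    - {"fingers": -0.4,"x": 0.025,"y": 0.251,"z": 0.11,"spin": 0.068}
    - {"fingers": -0.4,"x": 0.025,"y": 0.251,"z": 0.11,"spin": 0.068}
    - {"fingers": -0.4,"x": 0.025,"y": 0.251,"z": 0.11,"spin": 0.068}

```text
time_s: 9.85
tcp_pos: [0.4384, -0.302, 0.1063]
eef_rot: [180.0, -0.0, -23.6]
contact_force: [-0.8, 0.0, -0.5]
gripper_width: 0.0361
gripper_force: 15.0
```

```bash
python3 - <<'E'
from fit import *
goto(.4365,-.3034,.026,-23.7)
w=list(shot("top")); w[0]=cv2.imread("pics/top0.png")[:,:,::-1]
fit("pred","red",(366,265),(.435,-.305,-.4),w,384)
fit("pblue","blue",(165,258),(.436,.301,.2),w,384)
fit("pwhite","white",(215,260),(.435,.15,0),w,384)
fit("pgrey","grey",(314,263),(.435,-.15,0),w,384)
E
```

```text
shift [-0.0012  0.002   0.0803] spin rad 0.002 now [ 0.4384 -0.302   0.1063] [ 1.7999e+02 -5.0000e-02 -2.3580e+01] 9.85
pred x 0.4367 y -0.3045 yaw -23.2 deg IoU 0.952 px 352 379 246 283
pblue x 0.4351 y 0.3005 yaw 14.2 deg IoU 0.951 px 153 178 239 279
pwhite x 0.4359 y 0.1499 yaw 4.5 deg IoU 0.946 px 206 224 251 269
pgrey x 0.4365 y -0.1482 yaw 8.5 deg IoU 0.931 px 307 321 256 270
```

drive_tool:
  rows:
    - {"fingers": -0.4,"x": -0.001,"y": 0.0025,"z": 0.03,"spin": 0}
    - {"fingers": -0.4,"x": -0.001,"y": 0.0025,"z": 0.055,"spin": 0}
    - {"fingers": -0.4,"x": -0.001,"y": 0.0025,"z": 0.07,"spin": 0}
    - {"fingers": -0.4,"x": -0.001,"y": 0.0025,"z": 0.075,"spin": 0}
    - {"fingers": -0.4,"x": -0.001,"y": 0.0025,"z": 0.079,"spin": 0}
    - {"fingers": -0.4,"x": -0.001,"y": 0.0025,"z": 0.081,"spin": 0}
    - {"fingers": -0.4,"x": -0.001,"y": 0.0025,"z": 0.081,"spin": 0}
    - {"fingers": -0.4,"x": -0.001,"y": 0.0025,"z": 0.081,"spin": 0}

```text
time_s: 10.9
tcp_pos: [0.4362, -0.3038, 0.0249]
eef_rot: [-180.0, -0.0, -23.6]
contact_force: [0.1, 0.8, -2.2]
gripper_width: 0.0356
gripper_force: 15.0
```

drive_tool:
  rows:
    - {"fingers": -0.4,"x": 0,"y": 0,"z": 0.001,"spin": 0}
    - {"fingers": -0.4,"x": 0,"y": 0,"z": 0.001,"spin": 0}

```text
time_s: 11.15
tcp_pos: [0.4363, -0.3038, 0.0245]
eef_rot: [180.0, -0.0, -23.6]
contact_force: [-2.2, 3.0, 8.0]
gripper_width: 0.0361
gripper_force: 15.0
```

drive_tool:
  rows:
    - {"fingers": 0.1,"x": 0,"y": 0,"z": 0,"spin": 0}
    - {"fingers": 0.3,"x": 0,"y": 0,"z": 0,"spin": 0}
    - {"fingers": 1,"x": 0,"y": 0,"z": 0,"spin": 0}
    - {"fingers": 1,"x": 0,"y": 0,"z": 0,"spin": 0}
    - {"fingers": 1,"x": 0,"y": 0,"z": -0.03,"spin": 0}
    - {"fingers": 1,"x": 0,"y": 0,"z": -0.08,"spin": 0}
    - {"fingers": 1,"x": 0,"y": 0,"z": -0.13,"spin": 0}
    - {"fingers": 1,"x": 0,"y": 0,"z": -0.18,"spin": -0.13}
    - {"fingers": 1,"x": 0,"y": 0,"z": -0.2,"spin": -0.28}
    - {"fingers": 1,"x": 0,"y": 0,"z": -0.2,"spin": -0.41}

```text
time_s: 12.4
tcp_pos: [0.4369, -0.3041, 0.2259]
eef_rot: [179.9, -0.2, 0.2]
contact_force: [-0.3, 0.8, -0.4]
gripper_width: 0.0875
gripper_force: 0.0
```

```bash
python3 - <<'E'
from h import *
goto(.55,-.08,.23,0)
shot("top","top1"); cv2.imwrite("pics/t1.png",cv2.resize(cv2.imread("pics/top1.png")[160:300,120:440],None,fx=2.4,fy=2.4))
E
```

```text
shift [ 0.1138 -0.2237 -0.004 ] spin rad 0.0027 now [ 0.4369 -0.3041  0.2259] [ 1.7993e+02 -2.3000e-01  1.6000e-01] 12.4
```

drive_tool:
  rows:
    - {"fingers": 1,"x": 0.02,"y": -0.05,"z": -0.02,"spin": 0}
    - {"fingers": 1,"x": 0.04,"y": -0.1,"z": -0.03,"spin": 0}
    - {"fingers": 1,"x": 0.07,"y": -0.15,"z": -0.03,"spin": 0}
    - {"fingers": 1,"x": 0.1,"y": -0.2,"z": -0.03,"spin": 0}
    - {"fingers": 1,"x": 0.114,"y": -0.224,"z": -0.03,"spin": 0}
    - {"fingers": 1,"x": 0.114,"y": -0.224,"z": -0.03,"spin": 0}
    - {"fingers": 1,"x": 0.114,"y": -0.224,"z": -0.03,"spin": 0}
    - {"fingers": 1,"x": 0.114,"y": -0.224,"z": -0.03,"spin": 0}

```text
time_s: 13.45
tcp_pos: [0.5499, -0.0808, 0.2535]
eef_rot: [180.0, 0.0, -0.2]
contact_force: [0.4, 0.6, 0.6]
gripper_width: 0.0875
gripper_force: 0.0
```

```bash
python3 - <<'E'
from fit import *
w=shot("wrist","w5"); np.savez("w5.npz",*w)
goto(.633,-.0785,.20,0)
p=proj([.633,-.0785,.136],*w[1:])[0]; print(p)
x,y=p.astype(int)
a=cv2.resize(cv2.imread("pics/w5.png")[max(0,y-50):y+50,x-60:x+60],None,fx=5,fy=5)
t=cv2.resize(cv2.imread("pics/top1.png")[230:290,300:400],(600,360))
c=np.array(p)-[x-60,max(0,y-50)];cv2.circle(a,tuple((c*5).astype(int)),3,(0,0,255),-1)
cv2.imwrite("pics/c5.png",np.hstack([cv2.resize(a,(400,333)),cv2.resize(t,(400,333))]))
E
```

```text
shift [ 0.083  -0.0026  0.0536] spin rad -0.0036 now [ 0.55   -0.0808  0.2536] [180.    0.   -0.2] 13.5
[256.94411539  96.11951822]
```

View pics/c5.png

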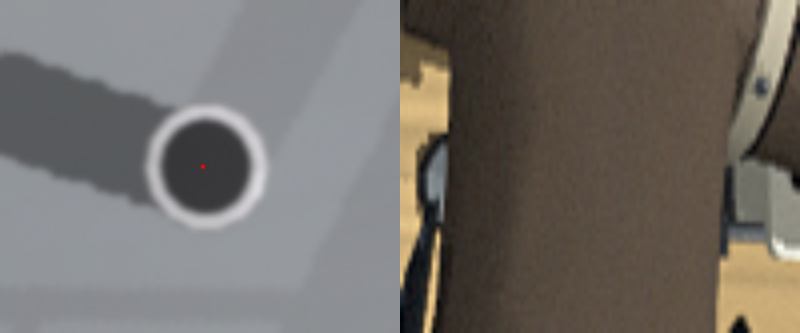

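The socket's rim is centred about 1 px right of my predicted point, which confirms it at (0.633, -0.0795). The arm hides the red pad in the top view.

drive_tool:
  rows:
    - {"fingers": 1,"x": 0.05,"y": -0.001,"z": 0.01,"spin": 0}
    - {"fingers": 1,"x": 0.083,"y": -0.001,"z": 0.03,"spin": 0}
    - {"fingers": 1,"x": 0.083,"y": -0.001,"z": 0.06,"spin": 0}
    - {"fingers": 1,"x": 0.083,"y": -0.001,"z": 0.1,"spin": 0}
    - {"fingers": 1,"x": 0.083,"y": -0.001,"z": 0.13,"spin": 0}
    - {"fingers": 1,"x": 0.083,"y": -0.001,"z": 0.143,"spin": 0}
    - {"fingers": 1,"x": 0.083,"y": -0.001,"z": 0.143,"spin": 0}
    - {"fingers": 1,"x": 0.083,"y": -0.001,"z": 0.143,"spin": 0}
  newtons: 30

```text
time_s: 14.5
tcp_pos: [0.6343, -0.0793, 0.1121]
eef_rot: [-180.0, -0.1, -0.1]
contact_force: [-0.3, -0.7, -0.2]
gripper_width: 0.0878
gripper_force: 0.0
```

drive_tool:
  rows:
    - {"fingers": -0.5,"x": 0,"y": 0,"z": 0,"spin": 0}
    - {"fingers": -0.5,"x": 0,"y": 0,"z": 0,"spin": 0}
    - {"fingers": -0.5,"x": 0,"y": 0,"z": 0,"spin": 0}
    - {"fingers": -0.5,"x": 0,"y": 0,"z": 0,"spin": 0}
    - {"fingers": -0.5,"x": 0,"y": 0,"z": 0,"spin": 0}
    - {"fingers": -0.5,"x": 0,"y": 0,"z": 0,"spin": 0}

```text
time_s: 15.25
tcp_pos: [0.6334, -0.0791, 0.1105]
eef_rot: [180.0, 0.0, -0.1]
contact_force: [-1.1, 0.2, 0.2]
gripper_width: 0.0333
gripper_force: 0.0
```

```bash
python3 - <<'E'
from h import *
goto(.4363,-.1475,.2,0)
E
```

```text
shift [-0.197   0.0688 -0.0894] spin rad -0.002 now [ 0.6334 -0.0791  0.1105] [ 1.8e+02  0.0e+00 -1.1e-01] 15.25
```

drive_tool:
  rows:
    - {"fingers": -0.6,"x": 0,"y": 0,"z": 0,"spin": 0}
    - {"fingers": -0.6,"x": 0,"y": 0,"z": 0,"spin": 0}
    - {"fingers": -0.6,"x": 0,"y": 0,"z": 0,"spin": 0}

```text
time_s: 15.62
tcp_pos: [0.6334, -0.0791, 0.1105]
eef_rot: [-180.0, 0.0, -0.1]
contact_force: [0.2, 0.5, -0.9]
gripper_width: 0.0314
gripper_force: 30.0
```

drive_tool:
  rows:
    - {"fingers": -0.6,"x": 0,"y": 0,"z": -0.02,"spin": 0}
    - {"fingers": -0.6,"x": 0,"y": 0,"z": -0.05,"spin": 0}
    - {"fingers": -0.6,"x": 0,"y": 0,"z": -0.09,"spin": 0}
    - {"fingers": -0.6,"x": -0.03,"y": 0.01,"z": -0.1,"spin": 0}
    - {"fingers": -0.6,"x": -0.07,"y": 0.02,"z": -0.1,"spin": 0}
    - {"fingers": -0.6,"x": -0.11,"y": 0.04,"z": -0.1,"spin": 0}
    - {"fingers": -0.6,"x": -0.15,"y": 0.06,"z": -0.1,"spin": 0}
    - {"fingers": -0.6,"x": -0.18,"y": 0.068,"z": -0.1,"spin": 0}
    - {"fingers": -0.6,"x": -0.197,"y": 0.068,"z": -0.1,"spin": 0}
    - {"fingers": -0.6,"x": -0.197,"y": 0.068,"z": -0.08,"spin": 0}

```text
time_s: 16.88
tcp_pos: [0.4364, -0.1466, 0.1918]
eef_rot: [-180.0, -0.2, -0.1]
contact_force: [1.1, 0.4, -2.8]
gripper_width: 0.0315
gripper_force: 30.0
```

```bash
python3 - <<'E'
from h import *
goto(.4363,-.1475,.0445,0)
E
```

```text
shift [-0.0006  0.0009  0.1473] spin rad -0.0021 now [ 0.4364 -0.1466  0.1918] [-1.7999e+02 -2.1000e-01 -1.2000e-01] 16.88
```

drive_tool:
  rows:
    - {"fingers": -0.6,"x": 0,"y": 0.001,"z": 0.04,"spin": 0}
    - {"fingers": -0.6,"x": 0,"y": 0.001,"z": 0.08,"spin": 0}
    - {"fingers": -0.6,"x": 0,"y": 0.001,"z": 0.11,"spin": 0}
    - {"fingers": -0.6,"x": 0,"y": 0.001,"z": 0.13,"spin": 0}
    - {"fingers": -0.6,"x": 0,"y": 0.001,"z": 0.138,"spin": 0}
    - {"fingers": -0.6,"x": 0,"y": 0.001,"z": 0.142,"spin": 0}
    - {"fingers": -0.6,"x": 0,"y": 0.001,"z": 0.144,"spin": 0}
    - {"fingers": -0.6,"x": 0,"y": 0.001,"z": 0.145,"spin": 0}
    - {"fingers": -0.6,"x": 0,"y": 0.001,"z": 0.145,"spin": 0}

```text
time_s: 18.0
tcp_pos: [0.4365, -0.1477, 0.046]
eef_rot: [-180.0, -0.0, -0.1]
contact_force: [-0.4, -0.0, -2.4]
gripper_width: 0.0315
gripper_force: 30.0
```

drive_tool:
  rows:
    - {"fingers": -0.6,"x": 0,"y": 0,"z": 0.001,"spin": 0}
    - {"fingers": -0.6,"x": 0,"y": 0,"z": 0.0018,"spin": 0}
    - {"fingers": -0.6,"x": 0,"y": 0,"z": 0.0018,"spin": 0}

```text
time_s: 18.38
tcp_pos: [0.4365, -0.1477, 0.0444]
eef_rot: [180.0, -0.0, -0.1]
contact_force: [-3.4, 1.7, 6.1]
gripper_width: 0.0315
gripper_force: 30.0
```

Seated. I'll release and go up to view the bottle.

drive_tool:
  rows:
    - {"fingers": 0,"x": 0,"y": 0,"z": 0,"spin": 0}
    - {"fingers": 0.3,"x": 0,"y": 0,"z": 0,"spin": 0}
    - {"fingers": 1,"x": 0,"y": 0,"z": 0,"spin": 0}
    - {"fingers": 1,"x": 0,"y": 0,"z": 0,"spin": 0}
    - {"fingers": 1,"x": 0,"y": 0,"z": -0.03,"spin": 0}
    - {"fingers": 1,"x": 0,"y": 0,"z": -0.08,"spin": 0}
    - {"fingers": 1,"x": 0,"y": 0,"z": -0.13,"spin": 0}
    - {"fingers": 1,"x": 0,"y": 0,"z": -0.18,"spin": 0}
    - {"fingers": 1,"x": 0.01,"y": -0.03,"z": -0.22,"spin": 0}
    - {"fingers": 1,"x": 0.03,"y": -0.08,"z": -0.24,"spin": 0}
  newtons: 20

```text
time_s: 19.62
tcp_pos: [0.467, -0.0677, 0.2866]
eef_rot: [-180.0, -0.2, -0.2]
contact_force: [1.9, 0.2, -1.5]
gripper_width: 0.0876
gripper_force: 0.0
```

drive_tool:
  rows:
    - {"fingers": 1,"x": 0.03,"y": -0.05,"z": 0,"spin": 0}
    - {"fingers": 1,"x": 0.06,"y": -0.1,"z": 0,"spin": 0}
    - {"fingers": 1,"x": 0.08,"y": -0.145,"z": 0,"spin": 0}
    - {"fingers": 1,"x": 0.08,"y": -0.145,"z": 0,"spin": 0}
    - {"fingers": 1,"x": 0.08,"y": -0.145,"z": 0,"spin": 0}
    - {"fingers": 1,"x": 0.08,"y": -0.145,"z": 0,"spin": 0}

```text
time_s: 20.38
tcp_pos: [0.5463, 0.0762, 0.2839]
eef_rot: [-180.0, -0.0, -0.2]
contact_force: [0.1, -0.2, 0.9]
gripper_width: 0.0875
gripper_force: 0.0
```

```bash
python3 - <<'E'
from fit import *
w=shot("wrist","w6"); np.savez("w6.npz",*w)
goto(.6277,.08,.23,0)
p=proj([[.6277,.08,.166],[.6277,.08,.136]],*w[1:]); print(p)
x,y=p[0].astype(int); y0=max(0,y-60)
a=cv2.resize(cv2.imread("pics/w6.png")[y0:y0+110,x-70:x+70],None,fx=4,fy=4)
for q in p: cv2.circle(a,tuple(((q-[x-70,y0])*4).astype(int)),3,(0,0,255),-1)
shot("top","top2"); t=cv2.resize(cv2.imread("pics/top2.png")[230:290,290:400],None,fx=2.2,fy=2.2)
a[-t.shape[0]:,:t.shape[1]]=t
cv2.imwrite("pics/c6.png",a)
E
```

```text
shift [ 0.0812 -0.0041  0.0541] spin rad -0.003 now [0.5464 0.0762 0.2841] [-1.7999e+02 -2.0000e-02 -1.7000e-01] 20.43
[[255.30962933  98.28399516]
 [255.83106069  99.05256791]]
```

View pics/c6.png

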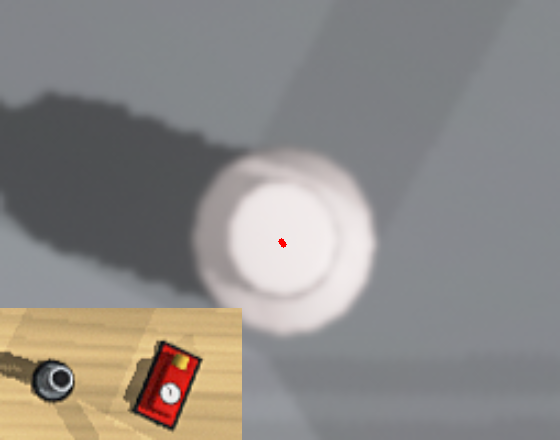

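The bottle's cap and body are centred on the predicted dot to within 1 px. The inset shows the gauge inside its red outline and the socket standing on the grey pad.

drive_tool:
  rows:
    - {"fingers": 1,"x": 0.05,"y": -0.004,"z": 0,"spin": 0}
    - {"fingers": 1,"x": 0.081,"y": -0.004,"z": 0.01,"spin": 0}
    - {"fingers": 1,"x": 0.081,"y": -0.004,"z": 0.05,"spin": 0}
    - {"fingers": 1,"x": 0.081,"y": -0.004,"z": 0.1,"spin": 0}
    - {"fingers": 1,"x": 0.081,"y": -0.004,"z": 0.135,"spin": 0}
    - {"fingers": 1,"x": 0.081,"y": -0.004,"z": 0.15,"spin": 0}
    - {"fingers": 1,"x": 0.081,"y": -0.004,"z": 0.158,"spin": 0}
    - {"fingers": 1,"x": 0.081,"y": -0.004,"z": 0.158,"spin": 0}
    - {"fingers": 1,"x": 0.081,"y": -0.004,"z": 0.158,"spin": 0}

```text
time_s: 21.6
tcp_pos: [0.6285, 0.0811, 0.1272]
eef_rot: [-180.0, -0.1, -0.1]
contact_force: [0.1, 0.0, 0.7]
gripper_width: 0.0877
gripper_force: 0.0
```

drive_tool:
  rows:
    - {"fingers": -0.3,"x": 0,"y": 0,"z": 0,"spin": 0}
    - {"fingers": -0.3,"x": 0,"y": 0,"z": 0,"spin": 0}
    - {"fingers": -0.3,"x": 0,"y": 0,"z": 0,"spin": 0}
    - {"fingers": -0.3,"x": 0,"y": 0,"z": 0,"spin": 0}
    - {"fingers": -0.3,"x": 0,"y": 0,"z": 0,"spin": 0}
    - {"fingers": -0.3,"x": 0,"y": 0,"z": 0,"spin": 0}
    - {"fingers": -0.3,"x": 0,"y": 0,"z": 0,"spin": 0}

```text
time_s: 22.48
tcp_pos: [0.6277, 0.0809, 0.1257]
eef_rot: [180.0, 0.0, -0.1]
contact_force: [0.1, -0.1, -0.1]
gripper_width: 0.0437
gripper_force: 20.0
```

```bash
python3 - <<'E'
from h import *
goto(.436,.1507,.2,0)
E
```

```text
shift [-0.1919 -0.0694 -0.0743] spin rad -0.002 now [0.6277 0.0809 0.1257] [ 1.8e+02  0.0e+00 -1.1e-01] 22.48
```

drive_tool:
  rows:
    - {"fingers": -0.3,"x": 0,"y": 0,"z": -0.02,"spin": 0}
    - {"fingers": -0.3,"x": 0,"y": 0,"z": -0.05,"spin": 0}
    - {"fingers": -0.3,"x": 0,"y": 0,"z": -0.09,"spin": 0}
    - {"fingers": -0.3,"x": -0.03,"y": -0.01,"z": -0.1,"spin": 0}
    - {"fingers": -0.3,"x": -0.07,"y": -0.02,"z": -0.1,"spin": 0}
    - {"fingers": -0.3,"x": -0.11,"y": -0.04,"z": -0.1,"spin": 0}
    - {"fingers": -0.3,"x": -0.15,"y": -0.06,"z": -0.1,"spin": 0}
    - {"fingers": -0.3,"x": -0.18,"y": -0.07,"z": -0.1,"spin": 0}
    - {"fingers": -0.3,"x": -0.192,"y": -0.07,"z": -0.1,"spin": 0}
    - {"fingers": -0.3,"x": -0.192,"y": -0.07,"z": -0.08,"spin": 0}

```text
time_s: 23.72
tcp_pos: [0.4362, 0.152, 0.2071]
eef_rot: [-179.9, -0.2, -0.0]
contact_force: [1.6, 0.7, -1.4]
gripper_width: 0.0438
gripper_force: 20.0
```

```bash
python3 - <<'E'
from h import *
goto(.436,.1507,.0597,0)
E
```

```text
shift [-0.0007  0.0016  0.1474] spin rad -0.0006 now [0.4362 0.152  0.2071] [-1.7986e+02 -1.8000e-01 -4.0000e-02] 23.73
```

drive_tool:
  rows:
    - {"fingers": -0.3,"x": 0,"y": 0.0005,"z": 0.04,"spin": 0}
    - {"fingers": -0.3,"x": 0,"y": 0.0005,"z": 0.08,"spin": 0}
    - {"fingers": -0.3,"x": 0,"y": 0.0005,"z": 0.11,"spin": 0}
    - {"fingers": -0.3,"x": 0,"y": 0.0005,"z": 0.13,"spin": 0}
    - {"fingers": -0.3,"x": 0,"y": 0.0005,"z": 0.138,"spin": 0}
    - {"fingers": -0.3,"x": 0,"y": 0.0005,"z": 0.142,"spin": 0}
    - {"fingers": -0.3,"x": 0,"y": 0.0005,"z": 0.144,"spin": 0}
    - {"fingers": -0.3,"x": 0,"y": 0.0005,"z": 0.145,"spin": 0}
    - {"fingers": -0.3,"x": 0,"y": 0.0005,"z": 0.145,"spin": 0}

```text
time_s: 24.85
tcp_pos: [0.4361, 0.151, 0.0612]
eef_rot: [-180.0, -0.0, -0.1]
contact_force: [0.2, -0.2, -1.9]
gripper_width: 0.0438
gripper_force: 20.0
```

drive_tool:
  rows:
    - {"fingers": -0.3,"x": 0,"y": 0,"z": 0.001,"spin": 0}
    - {"fingers": -0.3,"x": 0,"y": 0,"z": 0.0018,"spin": 0}
    - {"fingers": -0.3,"x": 0,"y": 0,"z": 0.0018,"spin": 0}

```text
time_s: 25.22
tcp_pos: [0.4361, 0.1509, 0.0596]
eef_rot: [-180.0, -0.0, -0.1]
contact_force: [-2.2, -1.7, 6.4]
gripper_width: 0.0435
gripper_force: 20.0
```

drive_tool:
  rows:
    - {"fingers": 0,"x": 0,"y": 0,"z": 0,"spin": 0}
    - {"fingers": 0.3,"x": 0,"y": 0,"z": 0,"spin": 0}
    - {"fingers": 1,"x": 0,"y": 0,"z": 0,"spin": 0}
    - {"fingers": 1,"x": 0,"y": 0,"z": 0,"spin": 0}
    - {"fingers": 1,"x": 0,"y": 0,"z": -0.03,"spin": 0}
    - {"fingers": 1,"x": 0,"y": 0,"z": -0.08,"spin": 0}
    - {"fingers": 1,"x": 0,"y": 0,"z": -0.13,"spin": 0}
    - {"fingers": 1,"x": 0,"y": 0,"z": -0.18,"spin": 0}
    - {"fingers": 1,"x": 0.01,"y": 0.03,"z": -0.21,"spin": 0}
    - {"fingers": 1,"x": 0.03,"y": 0.08,"z": -0.22,"spin": 0}
  newtons: 20

```text
time_s: 26.48
tcp_pos: [0.4666, 0.0711, 0.2815]
eef_rot: [-179.9, -0.2, 0.1]
contact_force: [1.7, 0.8, -0.4]
gripper_width: 0.0873
gripper_force: 0.0
```

drive_tool:
  rows:
    - {"fingers": 1,"x": 0.02,"y": 0.055,"z": 0,"spin": 0}
    - {"fingers": 1,"x": 0.04,"y": 0.11,"z": 0,"spin": 0}
    - {"fingers": 1,"x": 0.06,"y": 0.165,"z": 0,"spin": 0}
    - {"fingers": 1,"x": 0.075,"y": 0.22,"z": 0,"spin": 0}
    - {"fingers": 1,"x": 0.075,"y": 0.275,"z": 0,"spin": 0}
    - {"fingers": 1,"x": 0.075,"y": 0.325,"z": 0,"spin": 0}
    - {"fingers": 1,"x": 0.075,"y": 0.327,"z": 0,"spin": 0}
    - {"fingers": 1,"x": 0.075,"y": 0.327,"z": 0,"spin": 0}
    - {"fingers": 1,"x": 0.075,"y": 0.327,"z": 0,"spin": 0}

```text
time_s: 27.6
tcp_pos: [0.5402, -0.2555, 0.279]
eef_rot: [-180.0, -0.0, -0.1]
contact_force: [0.0, -0.1, 0.5]
gripper_width: 0.0874
gripper_force: 0.0
```

```bash
cat > run7.py <<'E'
from fit import *
w=shot("wrist","w7"); np.savez("w7.npz",*w)
q=fit("brush","blue",(256,100),(.624,-.256,.34),w,215)
m=mask(w[0],"blue",(256,100),215)
cs,_=cv2.findContours(m,cv2.RETR_EXTERNAL,cv2.CHAIN_APPROX_NONE)
P=ray(cs[0][:,0,:]+0.,.12,*w[1:])[:,:2]
print(cv2.minAreaRect((P*1000).astype(np.float32)))
M=render(MODELS["brush"],[q[0]/100,q[1]/100,q[2]/10],*w[1:],(1536,2048))
o=cv2.resize(w[0][:,:,::-1],None,fx=4,fy=4);o=np.ascontiguousarray(o)
cs,_=cv2.findContours(M,cv2.RETR_EXTERNAL,cv2.CHAIN_APPROX_NONE);cv2.drawContours(o,cs,-1,(0,255,0),2)
o=cv2.resize(o[60:860,600:1500],None,fx=.6,fy=.6)
shot("top","top3"); t=cv2.resize(cv2.imread("pics/top3.png")[230:290,140:290],None,fx=1.6,fy=1.6);o[-t.shape[0]:,:t.shape[1]]=t
cv2.imwrite("pics/c7.png",o)
goto(q[0]/100,q[1]/100,.2,np.degrees(q[2]/10))
E
python3 run7.py
```

```text
brush x 0.6238 y -0.2573 yaw 19.4 deg IoU 0.912 px 228 294 43 144
((624.9539184570312, -257.1532287597656), (92.84302520751953, 44.500144958496094), 18.94502067565918)
shift [0.0835 0.0019 0.0793] spin rad -0.3398 now [ 0.5403 -0.2553  0.2792] [ 1.8e+02 -2.0e-02 -2.0e-02] 27.7
```

View pics/c7.png

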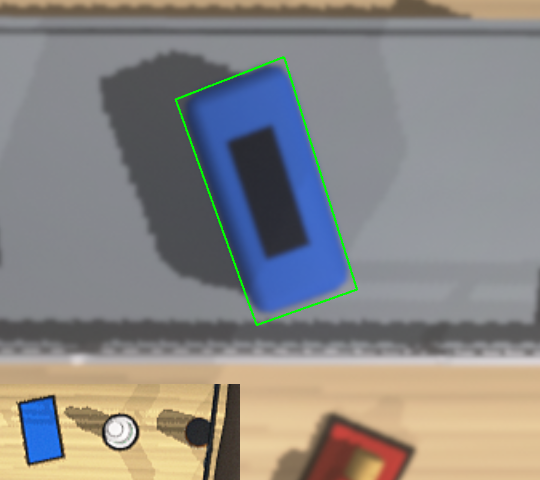

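The fitted outline lies on the blue block (93 x 44.5 mm measured, so the middle size). The inset shows the bottle on the white disc.

drive_tool:
  rows:
    - {"fingers": 1,"x": 0.04,"y": 0.002,"z": 0.02,"spin": -0.11}
    - {"fingers": 1,"x": 0.084,"y": 0.002,"z": 0.04,"spin": -0.22}
    - {"fingers": 1,"x": 0.084,"y": 0.002,"z": 0.07,"spin": -0.323}
    - {"fingers": 1,"x": 0.084,"y": 0.002,"z": 0.09,"spin": -0.323}
    - {"fingers": 1,"x": 0.084,"y": 0.002,"z": 0.12,"spin": -0.323}
    - {"fingers": 1,"x": 0.084,"y": 0.002,"z": 0.15,"spin": -0.323}
    - {"fingers": 1,"x": 0.084,"y": 0.002,"z": 0.167,"spin": -0.323}
    - {"fingers": 1,"x": 0.084,"y": 0.002,"z": 0.174,"spin": -0.323}
    - {"fingers": 1,"x": 0.084,"y": 0.002,"z": 0.174,"spin": -0.323}
    - {"fingers": 1,"x": 0.084,"y": 0.002,"z": 0.174,"spin": -0.323}

```text
time_s: 28.95
tcp_pos: [0.6248, -0.2587, 0.1062]
eef_rot: [179.9, -0.1, 18.4]
contact_force: [-0.3, -0.2, 0.5]
gripper_width: 0.0878
gripper_force: 0.0
```

drive_tool:
  rows:
    - {"fingers": -0.3,"x": 0,"y": 0,"z": 0,"spin": 0}
    - {"fingers": -0.3,"x": 0,"y": 0,"z": 0,"spin": 0}
    - {"fingers": -0.3,"x": 0,"y": 0,"z": 0,"spin": 0}
    - {"fingers": -0.3,"x": 0,"y": 0,"z": 0,"spin": 0}
    - {"fingers": -0.3,"x": 0,"y": 0,"z": 0,"spin": 0}
    - {"fingers": -0.3,"x": 0,"y": 0,"z": 0,"spin": 0}
    - {"fingers": -0.3,"x": 0,"y": 0,"z": 0,"spin": 0}

```text
time_s: 29.82
tcp_pos: [0.624, -0.2586, 0.1049]
eef_rot: [-180.0, 0.0, 18.4]
contact_force: [-0.8, 0.6, -0.0]
gripper_width: 0.0458
gripper_force: 20.0
```

```bash
python3 - <<'E'
from h import *
goto(.435,.301,.22,14)
E
```

```text
shift [-0.0029 -0.5906 -0.115 ] spin rad 0.0766 now [ 0.624  -0.2586  0.1049] [-180.      0.     18.39] 29.82
```

drive_tool:
  rows:
    - {"fingers": -0.3,"x": 0,"y": 0,"z": -0.02,"spin": 0}
    - {"fingers": -0.3,"x": 0,"y": 0,"z": -0.06,"spin": 0}
    - {"fingers": -0.3,"x": 0,"y": 0,"z": -0.1,"spin": 0}
    - {"fingers": -0.3,"x": 0,"y": -0.02,"z": -0.115,"spin": 0}
    - {"fingers": -0.3,"x": 0,"y": -0.06,"z": -0.115,"spin": 0.07}
    - {"fingers": -0.3,"x": 0,"y": -0.11,"z": -0.115,"spin": 0.077}
    - {"fingers": -0.3,"x": 0,"y": -0.16,"z": -0.115,"spin": 0.077}
    - {"fingers": -0.3,"x": 0,"y": -0.21,"z": -0.115,"spin": 0.077}
    - {"fingers": -0.3,"x": 0,"y": -0.26,"z": -0.115,"spin": 0.077}
    - {"fingers": -0.3,"x": 0,"y": -0.31,"z": -0.115,"spin": 0.077}

```text
time_s: 31.08
tcp_pos: [0.5245, 0.0373, 0.2192]
eef_rot: [-180.0, 0.1, 14.0]
contact_force: [0.0, -0.3, -0.3]
gripper_width: 0.046
gripper_force: 20.0
```

```bash
python3 - <<'E'
from h import *
goto(.435,.301,.22,14)
E
```

```text
shift [-0.0231 -0.2775 -0.0007] spin rad -0.0002 now [0.5245 0.0373 0.2192] [-1.7998e+02  7.0000e-02  1.3990e+01] 31.07
```

drive_tool:
  rows:
    - {"fingers": -0.3,"x": -0.005,"y": -0.05,"z": 0,"spin": 0}
    - {"fingers": -0.3,"x": -0.01,"y": -0.1,"z": 0,"spin": 0}
    - {"fingers": -0.3,"x": -0.015,"y": -0.15,"z": 0,"spin": 0}
    - {"fingers": -0.3,"x": -0.02,"y": -0.2,"z": 0,"spin": 0}
    - {"fingers": -0.3,"x": -0.023,"y": -0.24,"z": 0,"spin": 0}
    - {"fingers": -0.3,"x": -0.023,"y": -0.275,"z": 0.02,"spin": 0}
    - {"fingers": -0.3,"x": -0.023,"y": -0.275,"z": 0.06,"spin": 0}
    - {"fingers": -0.3,"x": -0.023,"y": -0.275,"z": 0.09,"spin": 0}
    - {"fingers": -0.3,"x": -0.023,"y": -0.275,"z": 0.1,"spin": 0}
    - {"fingers": -0.3,"x": -0.023,"y": -0.275,"z": 0.1,"spin": 0}

```text
time_s: 32.33
tcp_pos: [0.4371, 0.2966, 0.1197]
eef_rot: [179.9, 0.1, 14.0]
contact_force: [-0.1, -0.0, -0.3]
gripper_width: 0.0458
gripper_force: 20.0
```

```bash
python3 - <<'E'
from h import *
goto(.435,.301,.0389,14)
E
```

```text
shift [-0.0009 -0.0048  0.0808] spin rad -0.0002 now [0.4371 0.2966 0.1197] [1.7995e+02 6.0000e-02 1.3990e+01] 32.33
```

drive_tool:
  rows:
    - {"fingers": -0.3,"x": -0.001,"y": -0.003,"z": 0.03,"spin": 0}
    - {"fingers": -0.3,"x": -0.001,"y": -0.003,"z": 0.055,"spin": 0}
    - {"fingers": -0.3,"x": -0.001,"y": -0.003,"z": 0.068,"spin": 0}
    - {"fingers": -0.3,"x": -0.001,"y": -0.003,"z": 0.074,"spin": 0}
    - {"fingers": -0.3,"x": -0.001,"y": -0.003,"z": 0.077,"spin": 0}
    - {"fingers": -0.3,"x": -0.001,"y": -0.003,"z": 0.079,"spin": 0}
    - {"fingers": -0.3,"x": -0.001,"y": -0.003,"z": 0.079,"spin": 0}
    - {"fingers": -0.3,"x": -0.001,"y": -0.003,"z": 0.079,"spin": 0}

```text
time_s: 33.33
tcp_pos: [0.4359, 0.2997, 0.0413]
eef_rot: [-180.0, -0.0, 14.0]
contact_force: [0.0, 0.4, -1.7]
gripper_width: 0.046
gripper_force: 20.0
```

drive_tool:
  rows:
    - {"fingers": -0.3,"x": -0.0005,"y": -0.001,"z": 0.001,"spin": 0}
    - {"fingers": -0.3,"x": -0.0005,"y": -0.001,"z": 0.0018,"spin": 0}
    - {"fingers": -0.3,"x": -0.0005,"y": -0.001,"z": 0.0027,"spin": 0}
    - {"fingers": -0.3,"x": -0.0005,"y": -0.001,"z": 0.0027,"spin": 0}

```text
time_s: 33.83
tcp_pos: [0.4351, 0.3004, 0.0389]
eef_rot: [-180.0, -0.0, 14.0]
contact_force: [-1.8, -0.6, 6.8]
gripper_width: 0.0458
gripper_force: 20.0
```

drive_tool:
  rows:
    - {"fingers": 0,"x": 0,"y": 0,"z": 0,"spin": 0}
    - {"fingers": 0.3,"x": 0,"y": 0,"z": 0,"spin": 0}
    - {"fingers": 1,"x": 0,"y": 0,"z": 0,"spin": 0}
    - {"fingers": 1,"x": 0,"y": 0,"z": 0,"spin": 0}
    - {"fingers": 1,"x": 0,"y": 0,"z": -0.03,"spin": 0}
    - {"fingers": 1,"x": 0,"y": 0,"z": -0.08,"spin": 0}
    - {"fingers": 1,"x": 0,"y": 0,"z": -0.13,"spin": 0}
    - {"fingers": 1,"x": 0,"y": 0,"z": -0.18,"spin": 0}
    - {"fingers": 1,"x": 0,"y": -0.03,"z": -0.22,"spin": 0}
    - {"fingers": 1,"x": 0,"y": -0.08,"z": -0.22,"spin": 0}

```text
time_s: 35.08
tcp_pos: [0.417, 0.3793, 0.2627]
eef_rot: [-179.7, -0.3, 13.9]
contact_force: [0.8, -0.1, -0.8]
gripper_width: 0.088
gripper_force: 0.0
```

drive_tool:
  rows:
    - {"fingers": 1,"x": 0,"y": -0.05,"z": 0,"spin": 0}
    - {"fingers": 1,"x": 0,"y": -0.1,"z": 0,"spin": 0}
    - {"fingers": 1,"x": 0,"y": -0.15,"z": 0,"spin": 0}
    - {"fingers": 1,"x": 0,"y": -0.2,"z": 0,"spin": 0}
    - {"fingers": 1,"x": 0,"y": -0.2,"z": 0,"spin": 0}
    - {"fingers": 1,"x": 0,"y": -0.2,"z": 0,"spin": 0}

```text
time_s: 35.83
tcp_pos: [0.3672, 0.5719, 0.2575]
eef_rot: [179.9, 0.0, 14.0]
contact_force: [0.3, -0.6, 1.2]
gripper_width: 0.0876
gripper_force: 0.0
```

```bash
python3 - <<'E'
from fit import *
w=shot("top","top4"); a=cv2.resize(w[0][170:295,120:420,::-1],None,fx=2.6,fy=2.6)
s=shot("scene"); b=cv2.resize(s[0][120:280,50:430,::-1],(780,328))
cv2.imwrite("pics/fin.png",np.vstack([a,b])[:600])
MODELS["g"]=[box(-.042,.024,-.018,.018,.004,.032)];MODELS["b"]=[box(-.048,.048,-.023,.023,.02,.054)]
p=proj([[.636,.0,0],[.4365,-.304,.06],[.4351,.3004,.054]],*w[1:]);print(p.round())
P=ray(np.array(np.nonzero(mask(w[0],"blue",p[2],384))[::-1]).T,.05,*w[1:]); print(P.mean(0),P.min(0),P.max(0))
E
```

```text
[[266. 197.]
 [371. 264.]
 [161. 257.]]
[0.43236299 0.28948352 0.05      ] [0.37636513 0.24831782 0.05      ] [0.49208387 0.32848538 0.05      ]
```

View pics/fin.png

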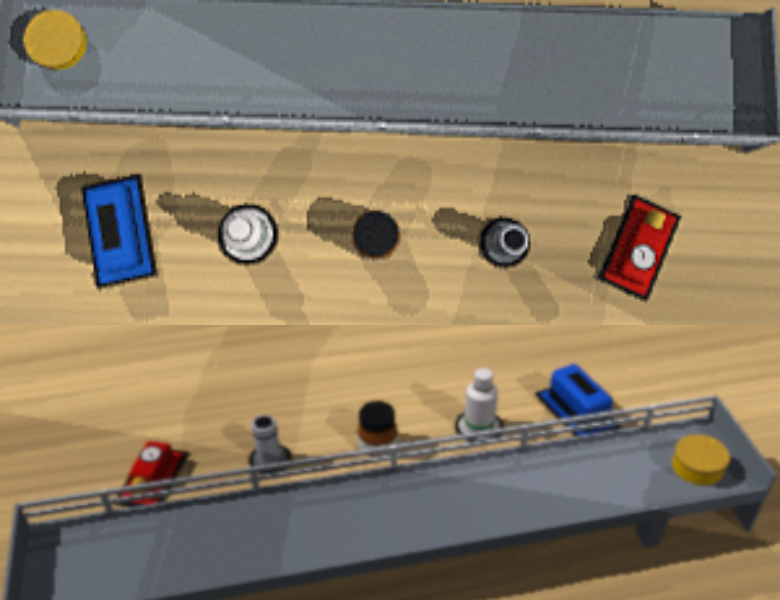

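Everything stands on its pad, and the jar and tin have not moved. There is ample time, so I'll take one precise wrist check of the centring.

drive_tool:
  rows:
    - {"fingers": 1,"x": -0.005,"y": 0.05,"z": -0.02,"spin": 0}
    - {"fingers": 1,"x": -0.01,"y": 0.1,"z": -0.04,"spin": 0.1}
    - {"fingers": 1,"x": -0.015,"y": 0.15,"z": -0.04,"spin": 0.2}
    - {"fingers": 1,"x": -0.02,"y": 0.2,"z": -0.04,"spin": 0.244}
    - {"fingers": 1,"x": -0.025,"y": 0.25,"z": -0.04,"spin": 0.244}
    - {"fingers": 1,"x": -0.03,"y": 0.3,"z": -0.04,"spin": 0.244}
    - {"fingers": 1,"x": -0.0335,"y": 0.337,"z": -0.04,"spin": 0.244}
    - {"fingers": 1,"x": -0.0335,"y": 0.337,"z": -0.04,"spin": 0.244}
    - {"fingers": 1,"x": -0.0335,"y": 0.337,"z": -0.04,"spin": 0.244}

```text
time_s: 37.05
tcp_pos: [0.4164, 0.2365, 0.2988]
eef_rot: [-179.9, -0.0, -0.1]
contact_force: [-0.2, 0.3, 0.5]
gripper_width: 0.0875
gripper_force: 0.0
```

```bash
python3 - <<'E'
from h import *
w=shot("wrist","w8"); np.savez("w8.npz",*w)
E
```

drive_tool:
  rows:
    - {"fingers": 1,"x": 0,"y": 0.06,"z": 0,"spin": 0}
    - {"fingers": 1,"x": 0,"y": 0.12,"z": 0,"spin": 0}
    - {"fingers": 1,"x": 0,"y": 0.18,"z": 0,"spin": 0}
    - {"fingers": 1,"x": 0,"y": 0.24,"z": 0,"spin": 0}
    - {"fingers": 1,"x": 0,"y": 0.3,"z": 0,"spin": 0}
    - {"fingers": 1,"x": 0,"y": 0.36,"z": 0,"spin": 0}
    - {"fingers": 1,"x": 0,"y": 0.42,"z": 0,"spin": 0}
    - {"fingers": 1,"x": 0,"y": 0.437,"z": 0,"spin": 0}
    - {"fingers": 1,"x": 0,"y": 0.437,"z": 0,"spin": 0}
    - {"fingers": 1,"x": 0,"y": 0.437,"z": 0,"spin": 0}

```text
time_s: 38.35
tcp_pos: [0.4166, -0.1993, 0.2981]
eef_rot: [-180.0, 0.0, 0.0]
contact_force: [-0.1, -0.3, 1.2]
gripper_width: 0.0878
gripper_force: 0.0
```

```bash
cat > run9.py <<'E'
from fit import *
w9=shot("wrist","w9"); w8=[np.load("w8.npz")[f"arr_{i}"] for i in range(4)]
D=np.radians
MODELS.update(g=[box(-.042,.024,-.018,.018,.004,.032)],b=[box(-.048,.048,-.023,.023,.02,.054)],s=[cyl(.032,.004,.07)],sp=[cyl(.044,.004,.07),cyl(.025,.07,.1)])
def crop(w,n,p,pad,q):
    o=np.ascontiguousarray(cv2.resize(w[0][:,:,::-1],None,fx=4,fy=4))
    for k,v,c in((n,p,(0,255,0)),(pad,q,(0,255,255))):
        cs,_=cv2.findContours(render(MODELS[k],v,*w[1:],o.shape[:2]),cv2.RETR_EXTERNAL,cv2.CHAIN_APPROX_NONE);cv2.drawContours(o,cs,-1,c,1)
    u,v=(proj([p[0],p[1],.03],*w[1:])[0]*4).astype(int);u0=min(max(u-200,0),2048-400)
    return cv2.resize(o[v-220:v+220,u0:u0+400],(290,300),interpolation=cv2.INTER_AREA)
a=crop(w8,"b",(.4351,.3004,D(14.5)),"pblue",(.435,.301,D(14)));b=crop(w8,"sp",(.4361,.1509,0),"pwhite",(.436,.1507,0))
c=crop(w9,"s",(.4365,-.1477,0),"pgrey",(.4363,-.1475,0));d=crop(w9,"g",(.4363,-.3038,D(-23.6)),"pred",(.4366,-.304,D(-23.5)))
cv2.imwrite("pics/chk.png",np.vstack([np.hstack([a,b]),np.hstack([c,d])]))
E
python3 run9.py
```

```text
(no output)
```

View pics/chk.png

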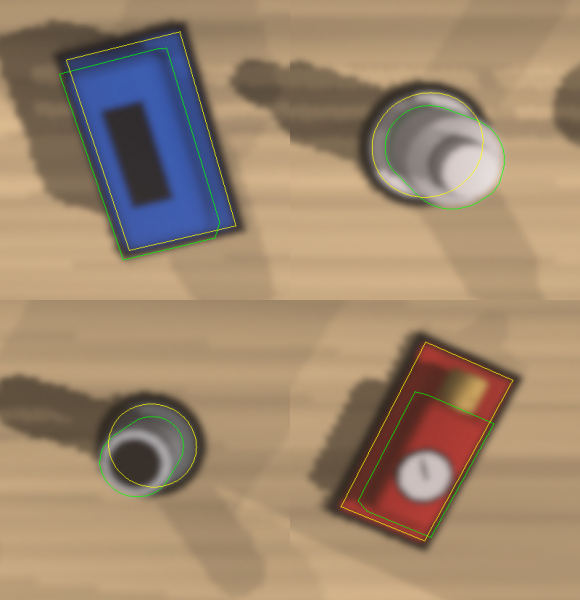

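The predicted outlines coincide with all four objects, and each one sits within its pad outline. I'm handing in.

```bash
python3 -c "
from plant import r
print(r.close_job())"
```

```text
the job is handed in; nothing more can be done
None
```

The job is handed in at about 38 s: gauge, socket, spray bottle and brush were each set down on their matching pads, and the last wrist-camera check showed all four centred; the jar and tin were left alone.

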